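# Show the used filter cartridge to the service desk

## Task

The service desk is on a video call on the phone and wants to see the seal of the blue-capped filter cartridge. Lever up the stiff cover of the water filter unit with the blade of the spreading knife at the notch in its front edge (not with the fingers), swing the cover right back, and lay the knife down flat on the worktop; then draw the blue-capped cartridge out of its well and hold it up centred in front of the phone's front camera, its black-ringed nozzle end pointing squarely at the lens from about 12 cm away. Finish still holding it there, steady, with the cover left open; leave the white-capped cartridge seated and the cup, notepad and honey jar where they are.

Things in the scene. Friction and masses are not known exactly. Their poses are not given: they have to be found in the camera images.
- filter_unit: White water filter unit, fixed, 130 deep (x) x 190 wide (y) x 98 mm high when shut. Origin: centre of its underside, on the worktop; x to its back (hinge side), z up; the front with the black display panel faces -x. Flat deck 62 mm up with two wells, 39 mm wide and 53 mm deep, at (-12, +44) and (-12, -44) mm. Two hose sockets stick out 26 mm at the back.
- cover (a joint): Grey hinged cover of the unit, 130 x 188 x 35 mm, walls 3 mm, open below, 120 g: 0 = shut; grows as the front edge swings up and back; stop at 1.92 rad. Stiff hinge (about 0.13 Nm of friction), no catch: it stays where it is left, about 2 N at the front edge moves it.
- cover_hinge (a point): Middle of the cover's hinge line, 62 mm behind the unit's centre, 64 mm above its underside. The frame turns with the cover (about y): x to the back when shut, y along the hinge line. In it the cover reaches from x = -127 (front) to +3 mm, its top plate from z = +31 to +34 mm.
- cover_notch (a point): Middle of the front wall's lower edge in the pry notch (70 mm wide), moving with the cover: 125.5 mm before the hinge and 7 mm above it when shut. Shut, a slot 9 mm high is left between this edge (71 mm over the worktop) and the deck (62 mm): the blade goes in level from the front. Behind it 30 mm are free, and farther in the gap between the two caps (42 mm).
- blue_cartridge: Cartridge with a BLUE ribbed cap, 78 mm long, about 120 g, round about z, upright in either well. Origin: nozzle tip at its bottom; z from nozzle to cap. Nozzle 18 mm wide with black O-rings, z = 0 to 8 mm; white barrel 36 mm wide, 8 to 51; cap 46 mm wide, 50 to 78. The cap rests on the deck and stands 28 mm proud; barrel loose in the well (1.5 mm play): draw straight up by 55 mm.
- blue_cartridge_seal (a point): Tip of the blue-capped cartridge's nozzle (its origin), the end to be shown to the camera.
- blue_cartridge_cap (a point): Middle of the blue cap, on the cartridge's axis 64 mm above the nozzle tip.
- white_cartridge: The other cartridge, same shape and size with a WHITE ribbed cap, in the other well; it stays there.
- spreader: Spreading knife lying flat on the worktop, 155 mm long, 60 g: wooden handle 80 x 20 x 16 mm, steel blade 75 x 22 x 2 mm. Origin: on its underside below the handle, near the centre of mass; x along the knife to the blade tip, z up. Handle from x = -50 to +30 mm, blade from +30 to +105 mm at mid-height, 8 mm above the underside.
- spreader_tip (a point): Middle of the tip of the knife's blade, 105 mm ahead of the knife's origin and 8 mm above its underside.
- phone: Black phone, 150 x 72 x 8 mm, fixed in portrait on a low aluminium stand and leaning back so that its screen looks up towards the robot, 50 degrees above the horizontal. Origin: centre of its back; z points out of the screen, x along the phone to its upper end, y across it.
- phone_camera (a point): Lens of the phone's front camera, in the middle of the upper edge of the screen, 68 mm from the phone's centre and about 0.10 m above the worktop; same axes as the phone: z is its line of sight.
- espresso_cup: Green espresso cup, 65 mm across and 52 mm high, standing to the left of the phone; a bystander. Origin: centre of its underside.
- notepad: White notepad, 104 x 75 x 12 mm, lying at the front left; a bystander. Origin: centre of its underside.
- honey_jar: Honey jar, 61 mm across and 100 mm high, standing to the left of and behind the phone; a bystander. Origin: centre of its underside.
Mind the look-alikes: they are no part of the job. There is more than one size of the part that bears phone; the job needs the largest.

How it is judged (in metres and radians):
On the way, in this order (a step that is already met when the one before it is completed fails the run):
1. the knife's blade levers the cover up off the deck (value of joint cover between 0.15 and 0.7 rad and contact force between spreader and cover above 0.2 N), for 0.1 s.
2. the cover is swung right back and the knife lies released on the worktop (value of joint cover above 1.3 rad and height (world z) of spreader below 0.02 m and height (world z) of spreader_tip below 0.03 m and linear speed of spreader below 0.03 m/s and contact force between spreader and the fingers below 0.1 N), for 0.2 s.
3. the blue-capped cartridge is drawn clear of its well (z of blue_cartridge_seal in the frame of filter_unit above 0.065 m and contact force between blue_cartridge and the fingers above 1 N), for 0.1 s.
At the end, for the whole second after the job is handed in: Blue cartridge held still by the fingers alone, nozzle to the lens: tip 90-150 mm before the camera, within 20 mm of its line of sight both ways, axis within 0.22 rad of it. Cover open beyond 1.3 rad, knife flat on the worktop (tip below 30 mm), white-capped cartridge seated (moved under 10 mm) (angle between the z axis of blue_cartridge and the z axis of phone, either way round below 0.22 rad and z of blue_cartridge_seal in the frame of phone_camera between 0.09 and 0.15 m and z of blue_cartridge_cap in the frame of phone_camera above 0.15 m and x of blue_cartridge_seal in the frame of phone_camera between -0.02 and 0.02 m and y of blue_cartridge_seal in the frame of phone_camera between -0.02 and 0.02 m and contact force between blue_cartridge and the fingers above 1 N and contact force between blue_cartridge and phone below 0.1 N and contact force between blue_cartridge and filter_unit below 0.1 N and linear speed of blue_cartridge below 0.03 m/s and value of joint cover above 1.3 rad and height (world z) of spreader below 0.02 m and height (world z) of spreader_tip below 0.03 m and distance of white_cartridge from where it was at the start of the episode below 0.01 m); the arm keeps its last pose, push and grip.
It fails at once if the fingers push the cover while it is still shut (value of joint cover below 0.15 rad and contact force between the fingers and cover above 2 N).
It fails at once if the white-capped cartridge is pulled out (distance of white_cartridge from where it was at the start of the episode above 0.02 m).
It fails at once if the espresso cup is pushed away (distance of espresso_cup from where it was at the start of the episode above 0.03 m).
It fails at once if the notepad is pushed away (distance of notepad from where it was at the start of the episode above 0.03 m).
It fails at once if the honey jar is pushed away (distance of honey_jar from where it was at the start of the episode above 0.03 m).
It also fails if it takes over 64 s, if anything falls off the work surface, if the arm or the gripper's body presses on something with over 40 N, if the wrist force passes 120 N, or if a joint passes its speed limit or range.

## Robot

A 6-joint arm with a two-finger parallel gripper is mounted at the origin on a cart in front of the work surface, level with it; the furniture and walls round the work are solid. World frame = base frame: x ahead of the robot, y to its left, z up, the work surface at z = 0. Lengths are in m, angles in degrees, forces in N, time in s.
With the tool pointing down it reaches from about 0.375 to 0.9 m from the base axis. Payload 3.1 kg.
Tool frame: the origin (TCP) lies at the very end of the fingers, on their centre line; the grasp point (between the pads) lies 19 mm behind it; z points along the fingers, y is the line along which they close (so a half turn about z gives the same grasp; the last joint's range is limited). The gripper opens to 87 mm and grips with 3 to 60 N. Pads are 19 mm wide; open, the fingers measure 117 mm over their backs; the gripper's body (75 mm by 190 mm) begins 51 mm behind the grasp point.
Start: joints at [-74.914, 30.224, 82.088, -0, 67.689, -10.227], TCP at [0.267, -0.565, 0.223] pointing down, gripper open.
Joint ranges: [-176.69, 176.69], [-43.24, 126.21], [12.49, 139.97], [-82, 262], [0, 151.66], [-163.58, 163.58]. Speed limits (degrees/s): [159.86, 159.86, 180, 180, 180, 180].

## Interface

Orientations are given as a 3x3 rotation matrix whose columns are the frame's x, y, z axes.
In Python, from rig import * gives the robot as it stands.
- The arm moves only by the tool jog_arm, never from a script. Its arguments are lists of equal length, an entry for each row: "delta_pos": the shift along the world's x, y, z in cm, a list of three; "turn": the turn about the world's z in degrees; "grip": the closure, from 0 (fully open) to 1 (shut). In form: {"delta_pos": [[x, y, z], ...], "turn": [turn, ...], "grip": [grip, ...]}. A call has 1 to 12 rows; each row is the pose to reach, as a shift and turn from the pose commanded when the call began; what a row does not reach only later rows make up. A row lasts 1/8 s, in which the tool goes at most 62.5 mm and 10.7 degrees, less where a joint would pass 70% of its speed; a pose out of reach is approached as far as the arm can. A call with a gripper value outside its range is refused whole. The fingers move at their own pace and stop on an object; the grip force is fixed at half the most. Time passes only in rows, so rows that repeat a pose let the fingers close. It gives the time, the measured TCP pose, the force, the opening and the grip force at its end, in the units of the state.
- read_state(): the state, without advancing time (a new reading comes with each control period).
- capture(name): name is "scene" or "top" or "wrist"; returns a dict with "color" (384x512x3 uint8, blue, green, red), "fovy" (degrees; the focal length in pixels is half the picture's height over the tangent of half this angle, whatever the lens; pixels are square), "cx", "cy" (the principal point, pixels), "k1" (the pictures are not rectified: a ray, as slopes to the right and down, at radius r is drawn at 1 + k1 r^2 times it, then the intrinsics apply), "camera_from_world" (4x4, takes a point from world to camera coordinates). Camera axes: x right, y up, looking along -z (the intrinsics and any distortion apply to the point x, -y, -z); pixel columns grow to the right and rows downward; lengths in m; the calibration is good to about 2 mm. A picture is of the moment at which its call begins. There is no depth.
- hand_in(): hands the job in; it is judged then, once.
The state is a dict: "time_s": time; "joint_positions": joint angles; "qvel": joint speeds; "tau": joint torques, N m; "position": TCP position; "tcp_rot": TCP orientation; "force": force on the tool from outside, world axes, zero at the start; "moment": the same for the moment, N m; "opening": opening from 0.0 (shut) to 1.0 (fully open); "grasp_force": force on a finger pad.
Only numpy, scipy, OpenCV 4.12 (cv2) and the standard library are available. Lean on these libraries where they do the work, as an engineer would, in place of code of your own. Each camera call takes 0.05 s, during which the arm holds its last target. There are 200 camera calls.

## Working session

There is one attempt and no reset: what is moved stays moved. The work goes in short steps, Python scripts to look and compute and a tool call to move; the robot and the scene stay as the last step left them, time stands still between calls to the robot, and variables do not carry over. Pictures are saved under pics/ and viewed, at most 10 in all, crops included, and the job is handed in when it is done.

Besides the shell and the picture viewer there is one more tool, called after "Request:" as name(argument=value, ...) on one line, values as JSON. jog_arm: Moves the arm, as the interface text tells. Its arguments: {"type":"object","properties":{"delta_pos":{"type":"array"},"turn":{"type":"array"},"grip":{"type":"array"}},"required":["delta_pos","turn","grip"]}

```bash
mkdir -p pics; ls; cat > h.py <<'E'
import sys; sys.path.insert(0,'.')
import numpy as np, cv2, json
from rig import *
from scipy.optimize import least_squares
def snap(cam,name):
    c=capture(cam); cv2.imwrite(f'pics/{name}.png',c['color'])
    np.savez(f'pics/{name}.npz',**{k:np.array(v) for k,v in c.items()}); return c
def load(name): return dict(np.load(f'pics/{name}.npz'))
def proj(c,P):
    P=np.atleast_2d(P); T=c['camera_from_world']; q=P@T[:3,:3].T+T[:3,3]
    f=192/np.tan(np.radians(float(c['fovy']))/2)
    s=np.c_[q[:,0],-q[:,1]]/(-q[:,2:3]); r2=(s**2).sum(1,keepdims=True)
    s=s*(1+float(c['k1'])*r2); return s*f+[float(c['cx']),float(c['cy'])]
def tri(obs,x0=(0.5,0,0.05)):
    r=least_squares(lambda X:np.concatenate([(proj(c,X)[0]-p) for c,p in obs]),x0)
    return r.x,np.abs(r.fun).max()
def onz(c,p,z):
    r=least_squares(lambda X:proj(c,[X[0],X[1],z])[0]-p,[0.5,0]); return np.r_[r.x,z]
E
python3 - <<'E'
from h import *
for n in ('scene','top','wrist'):
    c=snap(n,n+'0'); T=c['camera_from_world']; print(n,c['fovy'],c['k1'],c['cx'],c['cy'],(-T[:3,:3].T@T[:3,3]).round(3),T[2,:3].round(2))
a=np.vstack([np.hstack([cv2.imread('pics/scene0.png'),cv2.imread('pics/top0.png')])])
s=read_state(); print(s)
E
```

```text
pics
scene 44.04670535523045 0.04999468327636506 257.08658020853505 196.77323831328587 [-0.594 -0.515  0.98 ] [-0.71 -0.38  0.59]
top 42.104700157503814 0.05154658049931372 253.56315742855557 186.82179766415734 [-0.332  0.073  1.44 ] [-0.51  0.02  0.86]
wrist 60.756386367639024 -0.01232325491377235 257.2137109076735 190.10337708034191 [ 0.33  -0.535  0.384] [0.23 0.11 0.97]
{'time_s': 0.15, 'joint_positions': array([-7.49134182e+01,  3.02701220e+01,  8.21371505e+01, -1.08318398e-03,
        6.76883480e+01, -1.02278692e+01]), 'qvel': array([ 0.05391612, -0.20099707, -0.30876383,  0.01323117,  0.16575301,
       -0.05173717]), 'tau': array([ 3.99802320e-05, -4.40431416e+01, -1.76842546e+01,  6.32995809e-02,
        5.53000811e-02, -9.03963905e-05]), 'position': array([ 0.26711532, -0.5644501 ,  0.22177323]), 'tcp_rot': array([[ 9.03971722e-01,  4.27592005e-01, -4.51263693e-04],
       [ 4.27592152e-01, -9.03970337e-01,  1.60681994e-03],
       [ 2.79134366e-04, -1.64547660e-03, -9.99998607e-01]]), 'force': array([-0.53216721,  0.27804693,  0.24322205]), 'moment': array([-0.03881056,  0.02269216, -0.04853223]), 'grasp_force': 0.0, 'opening': 0.9998981400227248}
```

```bash
python3 - <<'E'
import cv2
for n in('scene0','top0'):
    cv2.imwrite(f'pics/{n}b.png',cv2.resize(cv2.imread(f'pics/{n}.png'),(800,600),interpolation=cv2.INTER_CUBIC))
E
```

```text
(no output)
```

View pics/scene0b.png

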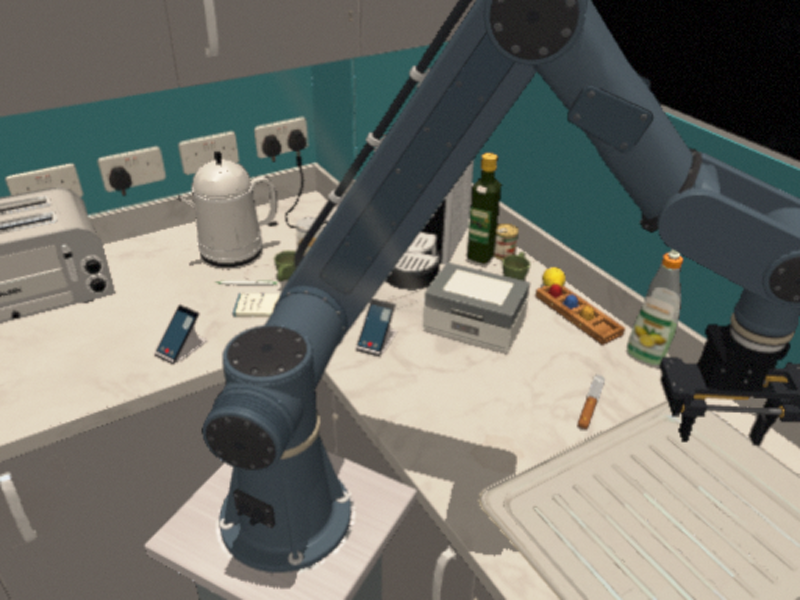

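View pics/top0b.png

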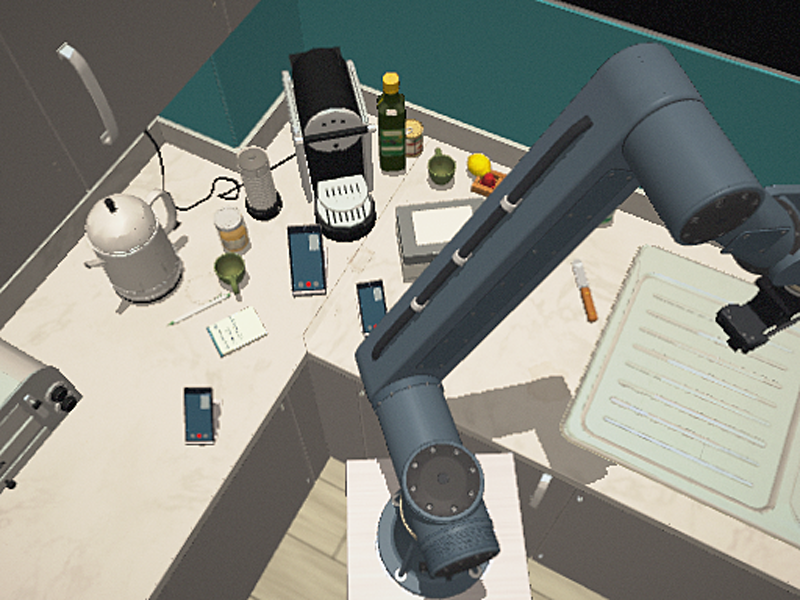

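The three phones in the top view (800x600) are at (307,260), (371,307) and (199,415). The largest is (307,260), between the cup at (230,270), the jar at (230,230) and the notepad at (237,332). The knife runs from its blade tip at (577,262) to its handle end at (592,320). The filter unit is at (430,240), partly hidden by the arm.

```bash
python3 - <<'E'
from h import *
s,t=load('scene0'),load('top0'); k=.64
for n,a,b in (('tip',(600,378),(576,262)),('joint',(594,399),(584,291)),('hend',(583,424),(592,320))):
    print(n,tri([(s,np.array(a)*k),(t,np.array(b)*k)]), onz(t,np.array(b)*k,.012))
a=cv2.resize(cv2.imread('pics/scene0.png')[225:285,350:410],None,fx=8,fy=8,interpolation=2)[:480,:400]
b=cv2.resize(cv2.imread('pics/top0.png')[155:215,350:400],None,fx=8,fy=8,interpolation=2)
cv2.imwrite('pics/k.png',np.hstack([a,b]))
E
```

```text
tip (array([ 0.56362167, -0.34784909,  0.01006165]), np.float64(0.32631267511808915)) [ 0.56115549 -0.3461716   0.012     ]
joint (array([ 0.49086875, -0.35428345,  0.01449626]), np.float64(1.1576949865372228)) [ 0.48804872 -0.35122765  0.012     ]
hend (array([ 0.41884706, -0.35709432,  0.01441574]), np.float64(0.5728735272649033)) [ 0.41810016 -0.35600688  0.012     ]
```

View pics/k.png

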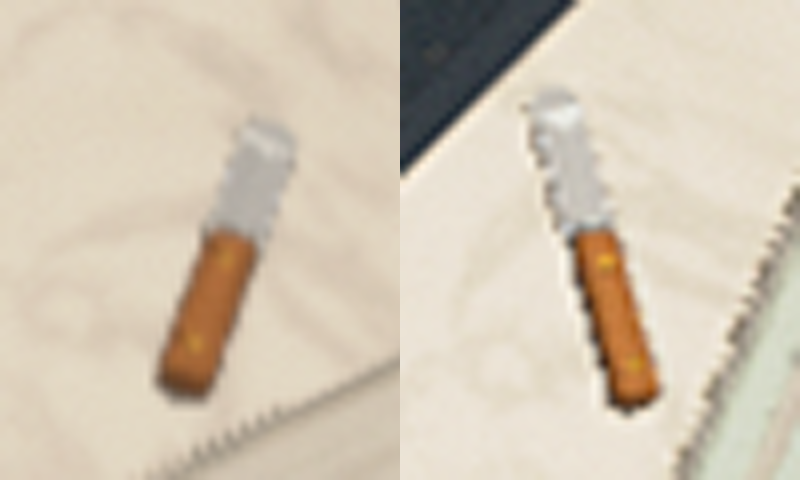

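Request:
jog_arm(delta_pos=[[4,4,0],[8,8,0],[12,12,-3],[16,16,-6],[20.8,21.1,-9],[20.8,21.1,-12],[20.8,21.1,-12],[20.8,21.1,-12]], turn=[-5,-10,-15,-21.5,-21.5,-21.5,-21.5,-21.5], grip=[0,0,0,0,0,0,0,0])

```text
time_s: 1.15
position: [0.4753, -0.3551, 0.1033]
tcp_rot: [[0.998, 0.066, 0.001], [0.066, -0.998, -0.001], [0.001, 0.001, -1.0]]
force: [0.4, -0.1, 0.6]
opening: 1.001
grasp_force: 0.0
```

```bash
python3 - <<'E'
from h import *
s=read_state(); print(s['position'],s['tcp_rot'].round(3),s['joint_positions'].round(1))
a=snap('wrist','w1')['color']; b=snap('top','t1')['color']
cv2.imwrite('pics/w1b.png',np.hstack([cv2.resize(a,(400,300)),cv2.resize(b,(400,300))]))
c=load('w1'); print(proj(c,[[.5636,-.348,.009],[.4908,-.3535,.016],[.4188,-.357,.016]]))
E
```

```text
[ 0.47528471 -0.35511291  0.10328078] [[ 0.998  0.066  0.001]
 [ 0.066 -0.998 -0.001]
 [ 0.001  0.001 -1.   ]] [-47.5  36.8  92.6  -0.   50.6  38.7]
[[255.64651785  78.31365413]
 [256.57725301 176.2927889 ]
 [255.07916227 260.78606562]]
```

View pics/w1b.png

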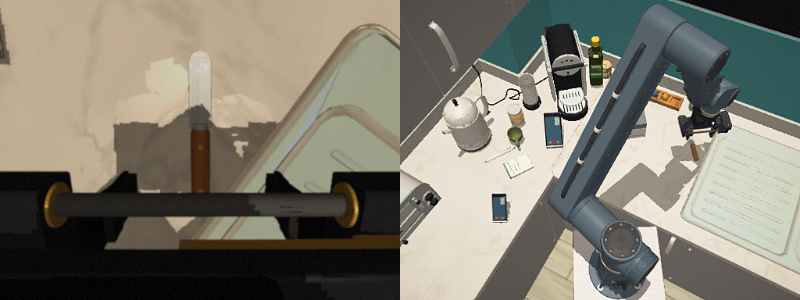

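The wrist view shows the knife straight ahead and centred, with its tip at about (256,67) and its blade joint at about (256,166) in full-resolution pixels. The yaw is right, and the knife lies about 6 mm farther in x than I estimated.

Request:
jog_arm(delta_pos=[[0.5,0,-5],[0.5,0,-9],[0.5,0,-9.9],[0.5,0,-9.9],[0.5,0,-9.9],[0.5,0,-9.9],[0.5,0,-9.9],[0.5,0,-9.9],[0.5,0,-9.9],[0.5,0,-7]], turn=[0,0,0,0,0,0,0,0,0,0], grip=[0,0,0,0.5,1,1,1,1,1,1])

```text
time_s: 2.5
position: [0.4789, -0.3525, 0.0308]
tcp_rot: [[0.998, 0.067, -0.004], [0.067, -0.998, 0.004], [-0.003, -0.004, -1.0]]
force: [-0.0, 0.4, -0.8]
opening: 0.287
grasp_force: 0.0
```

Request:
jog_arm(delta_pos=[[0,0,0],[0,0,0],[0,0,0],[0,0,-2.9],[0,0,-2.9],[0,0,-2.9],[0,0,-2.9],[0,0,-2.9],[0,0,-2.9],[0,0,-2.9],[0,0,-2.9]], turn=[0,0,0,0,0,0,0,0,0,0,0], grip=[0.4,0.4,0.4,0.4,1,1,1,1,1,1,1])

```text
time_s: 3.88
position: [0.4803, -0.354, 0.0041]
tcp_rot: [[0.998, 0.067, 0.0], [0.067, -0.998, -0.0], [0.0, 0.0, -1.0]]
force: [-1.0, 0.6, 4.8]
opening: 0.228
grasp_force: 30.0
```

Request:
jog_arm(delta_pos=[[0,0,5],[0,0,10],[-2,4,15],[-4,9,20],[-6,14,25],[-8,20,28],[-8,25,28],[-8,30,28],[-8,33,28],[-8,33,28],[-8,33,28]], turn=[0,0,0,0,0,0,0,0,0,0,0], grip=[1,1,1,1,1,1,1,1,1,1,1])

```text
time_s: 5.25
position: [0.4004, -0.0244, 0.2835]
tcp_rot: [[0.998, 0.067, 0.0], [0.067, -0.998, -0.001], [0.0, 0.001, -1.0]]
force: [-0.5, -0.6, -0.6]
opening: 0.225
grasp_force: 30.0
```

```bash
python3 - <<'E'
from h import *
s=read_state(); print(s['position'],s['tcp_rot'][:,1].round(3),s['joint_positions'].round(1),s['opening'],s['grasp_force'])
snap('wrist','w2'); snap('top','t2'); snap('scene','s2')
E
```

```text
[ 0.40041611 -0.02440852  0.28346082] [ 0.067 -0.998  0.001] [-19.5   7.6 107.2  -0.   65.1  66.7] 0.22542420412842648 29.99584525823593
```

Request:
jog_arm(delta_pos=[[0,6,0],[0,12,0],[0,18,0],[0,22,0],[0,22,0],[0,22,0]], turn=[0,0,0,0,0,0], grip=[1,1,1,1,1,1])

```text
time_s: 6.15
position: [0.4005, 0.195, 0.2832]
tcp_rot: [[0.998, 0.066, -0.001], [0.066, -0.998, -0.001], [-0.001, 0.001, -1.0]]
force: [0.1, -0.1, -0.2]
opening: 0.228
grasp_force: 30.0
```

```bash
python3 - <<'E'
from h import *
s=read_state(); print(s['position'],s['tcp_rot'][:,1].round(3),s['joint_positions'].round(1),s['opening'],s['grasp_force'])
snap('wrist','w3'); snap('scene','s3'); snap('top','t3')
L=lambda n:cv2.resize(cv2.imread(f'pics/{n}.png'),(400,300),interpolation=cv2.INTER_AREA)
cv2.imwrite('pics/m1.png',np.vstack([np.hstack([L('w2'),L('w3')]),np.hstack([L('s3'),L('t2')])]))
E
```

```text
[0.40047386 0.19504553 0.28323005] [ 0.066 -0.998  0.001] [ 11.6  11.6 102.   -0.   66.4  97.8] 0.22800491861769642 29.995715618133545
```

View pics/m1.png

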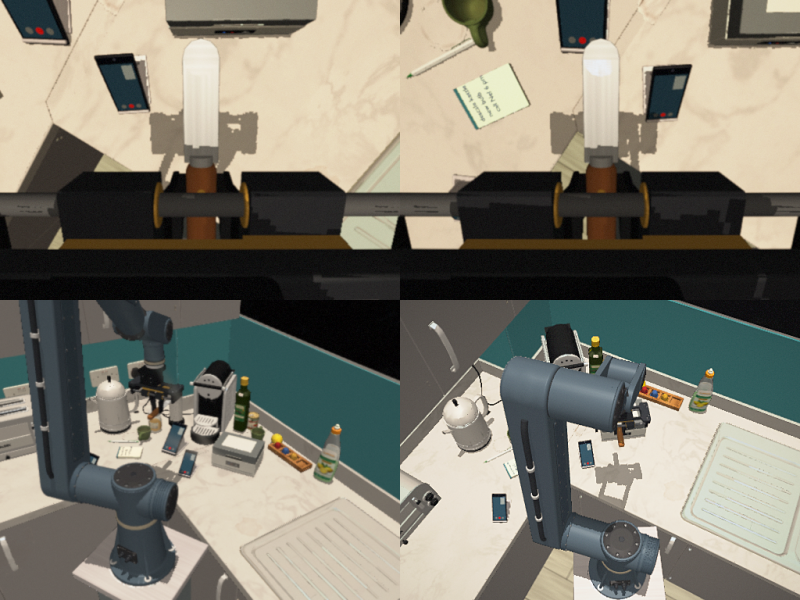

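```bash
python3 - <<'E'
from h import *
def crop(n,x,y,w,h,f): return cv2.resize(cv2.imread(f'pics/{n}.png')[y:y+h,x:x+w],(w*f,h*f),interpolation=cv2.INTER_CUBIC)
cv2.imwrite('pics/c1.png',crop('s3',196,130,150,90,5)) # 750x450
a=crop('t0',180,135,50,65,6)  # 300x390
b=crop('w2',200,0,210,50,2)   # 420x100
c=crop('w3',175,0,80,75,3)    # 240x225
d=crop('w3',390,0,122,65,3)   # 366x195
I=np.zeros((600,800,3),np.uint8)
I[:390,:300]=a; I[0:100,310:730]=b; I[110:335,310:550]=c; I[395:590,0:366]=d
I[345:345+150,400:400+330]=crop('w2',0,0,110,50,3)
cv2.imwrite('pics/c2.png',I)
E
```

```text
[ WARN:0@0.624] global loadsave.cpp:275 findDecoder imread_('pics/t0.png'): can't open/read file: check file path/integrity
Traceback (most recent call last):
TypeError: 'NoneType' object is not subscriptable
```

View pics/c1.png

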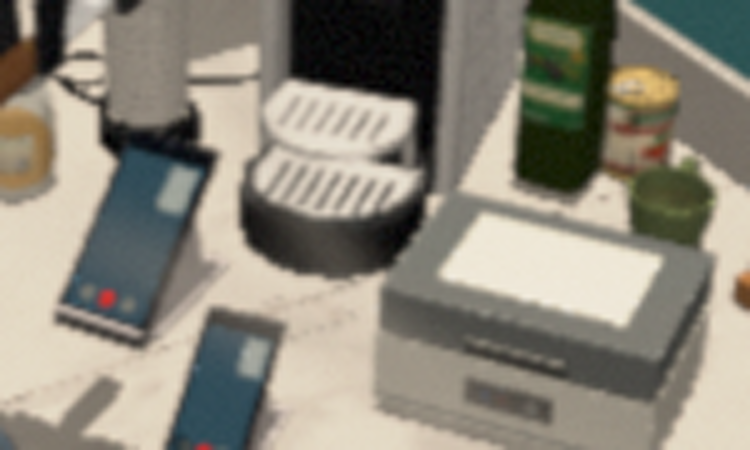

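```bash
python3 - <<'E'
from h import *
def crop(n,x,y,w,h,f): return cv2.resize(cv2.imread(f'pics/{n}.png')[y:y+h,x:x+w],(w*f,h*f),interpolation=cv2.INTER_CUBIC)
I=np.zeros((600,800,3),np.uint8)
I[:390,:300]=crop('top0',180,135,50,65,6)
I[0:100,310:730]=crop('w2',200,0,210,50,2)
I[110:335,310:550]=crop('w3',175,0,80,75,3)
I[395:590,0:366]=crop('w3',390,0,122,65,3)
I[345:345+150,400:400+330]=crop('w2',0,0,110,50,3)
I[110:330,560:800]=crop('top0',245,120,60,55,4)
cv2.imwrite('pics/c2.png',I)
E
```

```text
(no output)
```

View pics/c2.png

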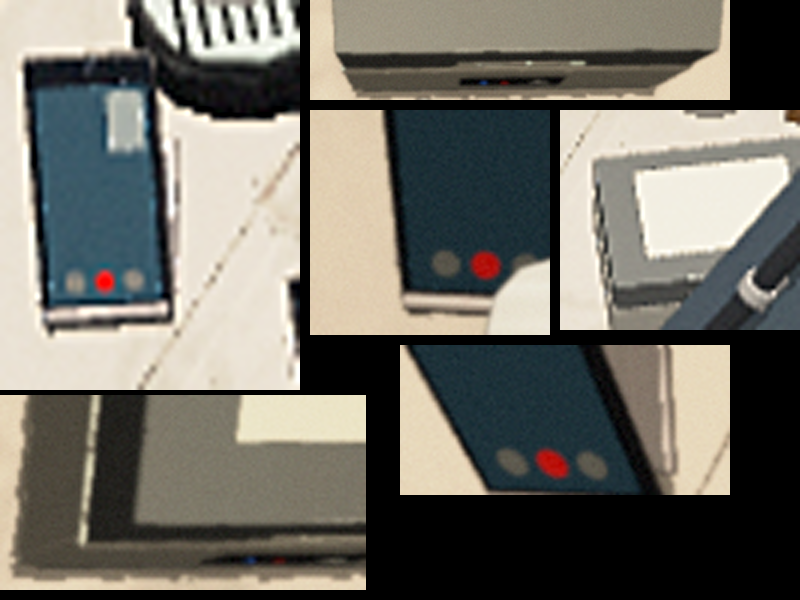

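The big phone in s3 has its corners at about (221,159), (239,160), (225,196) and (208,191), and its red button at (217,190). The unit's cover-top corners in s3 are at about (273,187), (328,202), (339,181) and (287,169). I'll fit both poses.

```bash
cat > fit.py <<'E'
from h import *
C={n:load(n) for n in('w2','w3','s3','top0')}
def U(x,y,yaw,P):
    c,s=np.cos(yaw),np.sin(yaw); P=np.array(P); return np.array([x+c*P[0]-s*P[1],y+s*P[0]+c*P[1],P[2]])
FL,FR,BL,BR=(-.065,.094,.098),(-.065,-.094,.098),(.065,.094,.098),(.065,-.094,.098)
uobs=[('s3',FL,(272.8,186.8)),('s3',FR,(328.2,201.6)),('s3',BR,(338.8,180.6)),('s3',BL,(287,168.6)),('top0',BL,(253.5,132)),('top0',FL,(258.3,165)),
('w2',FL,(212.2,26)),('w2',FR,(406,24.5)),('w3',FL,(436.7,43.3)),('w2',(-.065,.095,0),(223.5,48)),('w3',(-.065,.095,0),(395,60))]
def fu(v): return np.concatenate([proj(C[n],U(v[0],v[1],v[2],P)+[0,0,v[3]])[0]-p for n,P,p in uobs])
r=least_squares(fu,[.65,0,0,0],loss='soft_l1'); print('unit',r.x.round(4),np.degrees(r.x[2]).round(1)); print(fu(r.x).reshape(-1,2).round(1).tolist())
def PR(yaw,el=np.radians(50)):
    z=np.array([np.cos(el)*np.cos(yaw),np.cos(el)*np.sin(yaw),np.sin(el)]); y=np.cross([0,0,1],z); y/=np.linalg.norm(y)
    return np.c_[np.cross(y,z),y,z]
h,w=.075,.036   # looking at screen: x up, y to the ... z toward viewer -> right = -y? right = up x toward-viewer
T=.008
pobs=[('top0',(h,w,T),(184,145)),('top0',(h,-w,T),(205.8,144.2)),('top0',(-h,-w,T),(208.3,185)),('top0',(-h,w,T),(187,186.3)),
('s3',(h,w,T),(221,158.6)),('s3',(h,-w,T),(239.4,160)),('s3',(-h,-w,T),(225.4,195.6)),('s3',(-h,w,T),(208,191.2)),
('w3',(-h,w,T),(206,60.7)),('w2',(-h,w,T),(29.3,48.3)),('top0','r',(197.5,181.8)),('s3','r',(217.4,189.6)),('w3','r',(233.7,51.3)),('w2','r',(50.7,39.3))]
def fp(v):
    R=PR(v[3]); o=[]
    for n,P,p in pobs:
        P=(v[4],0,T) if P=='r' else np.array(P)*[1,1,1]
        P=np.array(P); o.append(proj(C[n],v[:3]+R@P)[0]-p)
    return np.concatenate(o)
best=min((least_squares(fp,[.6,.2,.056,a,-.06],loss='soft_l1') for a in(np.pi,np.pi+.4,np.pi-.4)),key=lambda r:r.cost)
v=best.x; print('phone',v.round(4),np.degrees(v[3]).round(1),best.cost); print(fp(v).reshape(-1,2).round(1).tolist())
R=PR(v[3]); cam=v[:3]+R@[.068,0,T]; print('cam',cam.round(4),'los',R[:,2].round(3),'tip target',(cam+.12*R[:,2]).round(4))
E
python3 fit.py
```

```text
unit [ 0.6118 -0.0605  0.0839  0.0014] 4.8
[[-0.9, 0.6], [-0.1, 0.5], [0.7, 0.1], [-0.8, -0.9], [-0.3, -0.7], [0.2, -1.2], [1.0, 1.6], [0.9, 0.1], [-0.5, 0.8], [-1.1, -2.7], [-0.3, -2.3]]
phone [ 0.5747  0.2389 -0.0284  0.1766 -0.0662] 10.1 136.24255328617892
[[1.2, 26.4], [-0.7, 23.4], [0.1, -4.6], [-0.1, -1.7], [-0.5, 34.2], [-1.0, 36.5], [1.4, -3.1], [-0.6, -2.8], [-0.7, -0.3], [-6.9, -0.1], [0.0, -0.1], [0.4, 1.1], [0.9, 0.3], [2.2, 0.0]]
cam [ 0.6311  0.249  -0.066 ] los [0.633 0.113 0.766] tip target [0.707  0.2625 0.026 ]
```

```bash
sed -i 's/y=np.cross(\[0,0,1\],z)/y=np.cross(z,[0,0,1])/' fit.py; python3 fit.py; python3 -c "
from h import *
print({k:np.round(v,3) for k,v in read_state().items() if k in('time_s','position','joint_positions')})"
```

```text
unit [ 0.6118 -0.0605  0.0839  0.0014] 4.8
[[-0.9, 0.6], [-0.1, 0.5], [0.7, 0.1], [-0.8, -0.9], [-0.3, -0.7], [0.2, -1.2], [1.0, 1.6], [0.9, 0.1], [-0.5, 0.8], [-1.1, -2.7], [-0.3, -2.3]]
phone [ 0.581   0.2323  0.0522  3.1507 -0.0594] 180.5 17.76197985832516
[[-0.5, -3.4], [-0.3, -3.6], [0.1, 0.7], [-0.3, 0.5], [2.5, -5.4], [1.8, -1.5], [-0.5, 2.1], [-0.8, 0.6], [-0.8, 0.2], [-0.3, 0.9], [-0.3, -0.2], [0.3, 1.0], [0.2, -0.1], [1.5, -0.4]]
cam [0.6279 0.2327 0.1021] los [-0.643 -0.006  0.766] tip target [0.5508 0.232  0.194 ]
{'time_s': np.float64(6.3), 'joint_positions': array([ 1.15020e+01,  1.15880e+01,  1.02003e+02, -1.70000e-02,
        6.64350e+01,  9.78390e+01]), 'position': array([0.4  , 0.195, 0.283])}
```

```bash
cat >> fit.py <<'E'
def fq(v):
    R=PR(v[3],v[5]); o=[]
    for n,P,p in pobs:
        P=np.array((v[4],0,T) if P=='r' else (P[0]*v[6],P[1]*v[7],T)); o.append(proj(C[n],v[:3]+R@P)[0]-p)
    return np.concatenate(o)
q=least_squares(fq,np.r_[v,.87,1,1],loss='soft_l1'); v=q.x; print('free',v.round(4),np.degrees(v[5]),q.cost); print(fq(v).reshape(-1,2).round(1).tolist())
R=PR(v[3],v[5]); print(v[:3]+R@[h*v[6]-.007,0,T],R[:,2])
E
python3 fit.py | tail -4
```

```text
cam [0.6279 0.2327 0.1021] los [-0.643 -0.006  0.766] tip target [0.5508 0.232  0.194 ]
free [ 0.5752  0.2322  0.0524  3.1619 -0.0536  0.8515  0.9036  0.9656] 48.78716230345366 4.543600646969763
[[-0.2, 0.4], [-0.7, 0.0], [-0.2, -0.1], [0.1, -0.2], [0.8, -2.8], [-0.4, 0.8], [-0.6, 1.0], [-0.4, -0.2], [0.2, -0.2], [-0.8, 0.3], [-0.2, -0.5], [0.3, 0.4], [0.4, 0.1], [0.4, -0.3]]
[0.61560041 0.23307035 0.09847717] [-0.65872248 -0.01336406  0.7522673 ]
```

```bash
python3 - <<'E'
from h import *
for n,tcp in(('w2',np.array([.4004,-.0244,.2834])),('w3',np.array([.4005,.195,.2832]))):
    c=load(n)
    for p in((257,52),(258,205)):
        d=onz(c,p,tcp[2]+.004)-tcp; a=np.radians(3.8); print(n,p,(d[0]*np.cos(a)+d[1]*np.sin(a)).round(4),(-d[0]*np.sin(a)+d[1]*np.cos(a)).round(4))
for P in((.581,.2323,.08),):pass
t=load('top0'); print('small phone',onz(t,(371*.64,307*.64),.05))
E
```

```text
w2 (257, 52) 0.0926 0.0004
w2 (258, 205) 0.0206 -0.0001
w3 (257, 52) 0.0926 0.0004
w3 (258, 205) 0.0205 -0.0001
small phone [0.45019846 0.09949199 0.05      ]
```

Request:
jog_arm(delta_pos=[[0,-6,0],[0,-12,0],[0,-18,0],[0,-24,0],[1.5,-27.1,-5],[2.6,-27.1,-10],[2.6,-27.1,-15],[2.6,-27.1,-20],[2.6,-27.1,-22.1],[2.6,-27.1,-22.1]], turn=[0,0,1,1,1,1,1,1,1,1], grip=[1,1,1,1,1,1,1,1,1,1])

```text
time_s: 7.55
position: [0.4252, -0.0756, 0.0613]
tcp_rot: [[0.997, 0.082, -0.003], [0.082, -0.997, 0.001], [-0.003, -0.002, -1.0]]
force: [0.2, -0.1, -0.4]
opening: 0.225
grasp_force: 30.0
```

```bash
python3 - <<'E'
from h import *
s=read_state(); print(s['position'],s['tcp_rot'].round(3)[:,0],s['force'].round(1))
a=snap('scene','s4')['color']; b=snap('wrist','w4')['color']
P=[0.5485,-.0658,.0665]; print(proj(load('s4'),P),proj(load('w4'),[P,[.5485,-.0658,.071],s['position']+[.0907,.0076,.004]]))
x=cv2.resize(a[140:230,255:355],(700,630),interpolation=cv2.INTER_CUBIC)[:600,:460]
y=cv2.resize(b[0:240,130:400],(338,300),interpolation=cv2.INTER_CUBIC)
I=np.zeros((600,800,3),np.uint8); I[:,:460]=x; I[:300,462:800]=y
t=snap('top','t4')['color']; I[300:600,462:800]=cv2.resize(t[110:230,250:385],(338,300),interpolation=cv2.INTER_CUBIC)
cv2.imwrite('pics/i4.png',I)
E
```

```text
[ 0.42516325 -0.07560582  0.06134066] [ 0.997  0.082 -0.003] [ 0.2 -0.1 -0.4]
[[298.87765618 202.65813529]] [[258.20980498 -23.87608763]
 [258.24406536 -27.97374276]
 [257.06097643  57.9736281 ]]
```

View pics/i4.png

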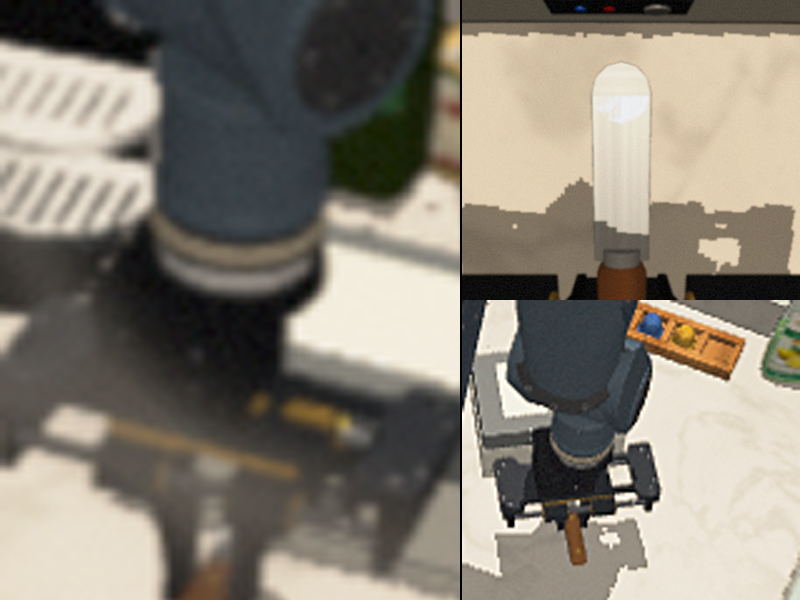

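The wrist view shows the blade tip at (257,50), in line with the display panel's middle, and the yaw matches. I'll insert in small steps and watch the force.

Request:
jog_arm(delta_pos=[[1,0.08,0.1],[2,0.17,0.1],[2.6,0.22,0.1],[3.2,0.27,0.1],[3.7,0.31,0.1],[3.7,0.31,0.1]], turn=[0,0,0,0,0,0], grip=[1,1,1,1,1,1])

```text
time_s: 8.45
position: [0.4637, -0.0718, 0.0635]
tcp_rot: [[0.996, 0.084, 0.0], [0.084, -0.996, -0.0], [0.0, 0.0, -1.0]]
force: [-0.3, 0.1, -0.2]
opening: 0.225
grasp_force: 30.0
```

Request:
jog_arm(delta_pos=[[1,0.08,0],[2,0.17,0],[3,0.25,0],[3.6,0.3,0],[3.6,0.3,0]], turn=[0,0,0,0,0], grip=[1,1,1,1,1])

```text
time_s: 9.07
position: [0.4998, -0.0688, 0.0635]
tcp_rot: [[0.996, 0.084, 0.0], [0.084, -0.996, -0.0], [0.0, 0.0, -1.0]]
force: [0.0, 0.3, -0.3]
opening: 0.226
grasp_force: 30.0
```

Request:
jog_arm(delta_pos=[[0,0,0.8],[0.2,0.02,1.6],[0.4,0.03,2.4],[0.6,0.05,3.2],[0.8,0.07,4],[0.8,0.07,4],[0.8,0.07,4]], turn=[0,0,0,0,0,0,0], grip=[1,1,1,1,1,1,1])

```text
time_s: 9.95
position: [0.5077, -0.0683, 0.1038]
tcp_rot: [[0.996, 0.084, 0.001], [0.084, -0.996, -0.0], [0.001, 0.001, -1.0]]
force: [0.7, -0.1, -0.3]
opening: 0.228
grasp_force: 30.0
```

```bash
python3 - <<'E'
from h import *
s=read_state(); print(s['position'],s['tcp_rot'][:,0].round(3),s['force'].round(1),s['moment'].round(2))
snap('wrist','w5'); snap('scene','s5'); snap('top','t5')
E
```

```text
[ 0.50768297 -0.06832238  0.10380499] [0.996 0.084 0.001] [ 0.7 -0.1 -0.3] [0.   0.06 0.05]
```

Request:
jog_arm(delta_pos=[[0.4,0.03,0.8],[0.8,0.07,1.6],[1.3,0.1,2.4],[1.8,0.15,3.2]], turn=[0,0,0,0], grip=[1,1,1,1])

```text
time_s: 10.6
position: [0.5259, -0.0666, 0.1362]
tcp_rot: [[0.996, 0.084, 0.001], [0.084, -0.996, -0.0], [0.001, 0.0, -1.0]]
force: [0.4, 0.4, -3.3]
opening: 0.226
grasp_force: 30.0
```

Request:
jog_arm(delta_pos=[[0.6,0.05,0.9],[1.3,0.11,1.8],[2,0.17,2.7],[2.8,0.23,3.4],[4,0.33,3.4],[5.2,0.43,3.4],[6.4,0.53,3.4],[7.6,0.63,3.4],[8.8,0.73,3.4],[9.6,0.8,3.4],[10.4,0.86,3.4]], turn=[0,0,0,0,0,0,0,0,0,0,0], grip=[1,1,1,1,1,1,1,1,1,1,1])

```text
time_s: 11.98
position: [0.6299, -0.058, 0.1695]
tcp_rot: [[0.996, 0.084, 0.0], [0.084, -0.996, 0.0], [0.0, -0.0, -1.0]]
force: [-1.8, 0.2, -0.5]
opening: 0.225
grasp_force: 30.0
```

Request:
jog_arm(delta_pos=[[-4,-0.33,0],[-9,-0.75,0],[-14,-1.2,0],[-15,-6,0],[-15,-12,0],[-15,-18,0],[-15,-24,0],[-15,-29.6,-3],[-15,-29.6,-9],[-15,-29.6,-14],[-15,-29.6,-16.2],[-15,-29.6,-16.5]], turn=[0,0,0,0,0,0,0,0,0,0,0,0], grip=[1,1,1,1,1,1,1,1,1,1,1,1])

```text
time_s: 13.48
position: [0.4796, -0.3546, 0.0033]
tcp_rot: [[0.997, 0.083, 0.0], [0.083, -0.997, 0.0], [0.0, -0.0, -1.0]]
force: [-0.2, 1.4, 2.0]
opening: 0.224
grasp_force: 30.0
```

Request:
jog_arm(delta_pos=[[0,0,0],[0,0,0],[0,0,0],[0,0,0],[0,0,0],[0,0,4],[0,0,10],[0,0,15],[0,0,20],[0,0,20]], turn=[0,0,0,0,0,0,0,0,0,0], grip=[1,0,0,0,0,0,0,0,0,0])

```text
time_s: 14.72
position: [0.4814, -0.3562, 0.2095]
tcp_rot: [[0.996, 0.084, 0.007], [0.084, -0.996, -0.008], [0.007, 0.008, -1.0]]
force: [0.5, -0.0, -0.6]
opening: 0.993
grasp_force: 0.0
```

```bash
python3 - <<'E'
from h import *
s=read_state(); print(s['time_s'],s['position'],s['opening'],s['force'].round(1),s['joint_positions'].round(1))
a=snap('scene','s6')['color']; b=snap('wrist','w6')['color']; t=snap('top','t6')['color']
I=np.zeros((600,800,3),np.uint8)
I[:300,:400]=cv2.resize(b,(400,300),interpolation=cv2.INTER_AREA)
I[:300,400:]=cv2.resize(t[90:240,210:410],(400,300),interpolation=cv2.INTER_CUBIC)
I[300:600,:400]=cv2.resize(a[120:240,240:400],(400,300),interpolation=cv2.INTER_CUBIC)
cv2.imwrite('pics/i6.png',I)
E
```

```text
14.725 [ 0.48144393 -0.35622161  0.20947012] 0.9931812454075452 [ 0.5 -0.  -0.6] [-47.2  28.8  87.2   0.   63.3  38. ]
```

View pics/i6.png

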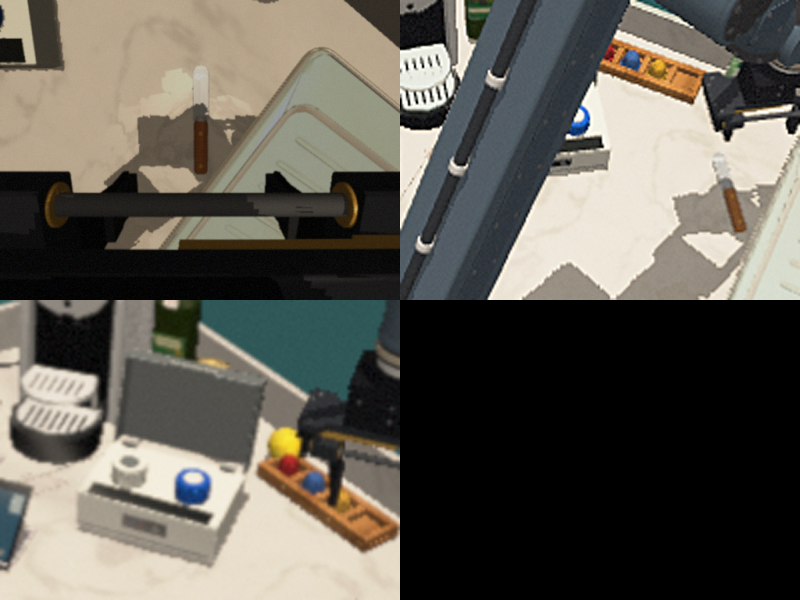

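The picture shows the cover fully open, the knife flat at its old place, and the blue cap in the right-hand well at scene pixel (317,194). The white cap is in the left well.

```bash
cat >> h.py <<'E'
def blue(c,roi=None):
    im=c['color'].astype(int); m=(im[...,0]>im[...,2]+60)&(im[...,0]>im[...,1]+40)
    n,l,st,ce=cv2.connectedComponentsWithStats(m.astype(np.uint8)); return sorted([(int(st[i,4]),ce[i].round(1).tolist(),st[i,:4].tolist()) for i in range(1,n)],reverse=True)[:4]
E
python3 - <<'E'
from h import *
s=load('s6'); print(blue(s)); print(proj(s,[[.6035,-.1053,.078],[.6035,-.1053,.09],[.6035,-.1053,.062]]))
t=load('t6'); print(blue(t)); print(proj(t,[[.6035,-.1053,.078]]))
E
```

```text
[(107, [316.5, 195.3], [311, 188, 13, 13]), (12, [365.6, 191.1], [364, 190, 4, 4]), (2, [318.5, 188.0], [318, 188, 2, 1])]
[[317.23616349 194.59659292]
 [317.57494714 191.58973927]
 [316.78965108 198.56288267]]
[(74, [299.8, 151.3], [294, 142, 11, 16]), (29, [326.3, 118.7], [323, 115, 7, 10]), (3, [321.0, 121.7], [320, 121, 3, 2]), (2, [324.5, 123.0], [324, 123, 2, 1])]
[[297.66367616 149.27494983]]
```

Request:
jog_arm(delta_pos=[[0,6,0],[2,12,0],[4,18,0],[6,23,0],[6,25,0],[6,25,0]], turn=[0,0,0,0,0,0], grip=[0,0,0.3,0.3,0.3,0.3])

```text
time_s: 15.62
position: [0.5379, -0.1027, 0.203]
tcp_rot: [[0.996, 0.086, -0.004], [0.086, -0.996, 0.001], [-0.004, -0.001, -1.0]]
force: [0.9, -0.4, -0.3]
opening: 0.714
grasp_force: 0.0
```

```bash
python3 - <<'E'
from h import *
c=snap('wrist','w7'); s=read_state(); print(s['position'],s['opening']); print(blue(c)); P=[.6035,-.1053,.09]
print(proj(c,[P,[.6035,-.1053,.078]]))
E
```

```text
[ 0.53835287 -0.10415217  0.20340998] 0.7105853369989852
[(1504, [266.1, 108.3], [239, 81, 55, 56])]
[[267.74781581 109.72519817]
 [267.31801943 109.45039567]]
```

Request:
jog_arm(delta_pos=[[3,0,0],[6.4,0,0],[6.4,0,-3],[6.4,0,-7],[6.4,0,-9],[6.4,0,-9],[6.4,0,-9]], turn=[0,0,0,0,0,0,0], grip=[0.3,0.3,0.3,0.3,0.3,0.3,0.3])

```text
time_s: 16.55
position: [0.6037, -0.1057, 0.1152]
tcp_rot: [[0.997, 0.082, 0.001], [0.082, -0.997, -0.001], [0.001, 0.001, -1.0]]
force: [-0.9, 0.0, 0.6]
opening: 0.698
grasp_force: 0.0
```

Request:
jog_arm(delta_pos=[[0,0,-2.5],[0,0,-4.5],[0,0,-4.9],[0,0,-4.9],[0,0,-4.9],[0,0,-4.9],[0,0,-4.9],[0,0,-4.9]], turn=[0,0,0,0,0,0,0,0], grip=[0.3,0.3,0.3,1,1,1,1,1])

```text
time_s: 17.55
position: [0.6041, -0.1044, 0.0668]
tcp_rot: [[0.996, 0.084, 0.002], [0.084, -0.996, -0.001], [0.002, 0.001, -1.0]]
force: [-0.5, 0.4, 5.7]
opening: 0.521
grasp_force: 30.0
```

Request:
jog_arm(delta_pos=[[0,0,1],[0,0,3],[0,0,5],[0,0,7],[0,0,8.5],[0,0,8.5],[0,0,8.5]], turn=[0,0,0,0,0,0,0], grip=[1,1,1,1,1,1,1])

```text
time_s: 18.42
position: [0.6026, -0.1038, 0.1499]
tcp_rot: [[0.996, 0.084, -0.001], [0.084, -0.996, 0.001], [-0.001, -0.001, -1.0]]
force: [0.0, -0.6, -1.2]
opening: 0.52
grasp_force: 30.0
```

Request:
jog_arm(delta_pos=[[-3,-0.25,0],[-6,-0.5,0],[-8.2,-0.7,0],[-8.2,-0.7,0],[-8.2,-0.7,-3],[-8.2,-0.7,-6],[-8.2,-0.7,-6],[-7.2,-0.6,-6],[-6.7,-0.56,-6],[-6.2,-0.52,-6]], turn=[0,0,0,0,0,0,0,0,0,0], grip=[1,1,1,1,1,1,1,1,1,1])

```text
time_s: 19.68
position: [0.5391, -0.1089, 0.0913]
tcp_rot: [[0.996, 0.086, -0.006], [0.086, -0.996, 0.0], [-0.006, -0.001, -1.0]]
force: [-7.5, -1.1, 3.3]
opening: 0.525
grasp_force: 30.0
```

Request:
jog_arm(delta_pos=[[0.3,0.02,0],[0.6,0.05,0],[0.9,0.07,0],[1.2,0.1,0],[1.5,0.13,0],[1.8,0.15,0],[2.0,0.17,0],[2.2,0.18,0],[2.4,0.2,0]], turn=[0,0,0,0,0,0,0,0,0], grip=[1,1,1,1,1,1,1,1,1])

```text
time_s: 20.8
position: [0.5655, -0.1069, 0.0909]
tcp_rot: [[0.996, 0.084, 0.0], [0.084, -0.996, 0.0], [0.0, -0.0, -1.0]]
force: [-3.1, 2.4, 2.7]
opening: 0.518
grasp_force: 30.0
```

Request:
jog_arm(delta_pos=[[0,0,3],[0,0,8],[0,0,13],[-3,3,17],[-6,7,17],[-9,12,17],[-11.5,17,17],[-11.5,22,17],[-11.5,27,17],[-11.5,33.8,17],[-11.5,33.8,17],[-11.5,33.8,17]], turn=[0,0,10,20,30,40,50,60,70,80,88,88], grip=[1,1,1,1,1,1,1,1,1,1,1,1])

```text
time_s: 22.3
position: [0.4518, 0.2323, 0.2608]
tcp_rot: [[-0.05, 0.999, 0.004], [0.999, 0.05, 0.001], [0.001, 0.004, -1.0]]
force: [-0.7, 0.3, -2.2]
opening: 0.519
grasp_force: 30.0
```

Request:
jog_arm(delta_pos=[[0,0,0],[0,0,0],[0,0,0],[0,0,0],[0,0,0],[0,0,0],[0,0,0],[0,0,0],[0,0,0],[0,0,0],[0,0,0],[0,0,0]], turn=[10,20,30,40,50,60,70,80,88,88,88,88], grip=[1,1,1,1,1,1,1,1,1,1,1,1])

```text
time_s: 23.8
position: [0.4505, 0.2306, 0.2606]
tcp_rot: [[-1.0, -0.012, 0.001], [-0.012, 1.0, 0.0], [-0.001, 0.0, -1.0]]
force: [0.2, -0.2, -1.2]
opening: 0.517
grasp_force: 30.0
```

```bash
python3 - <<'E'
from h import *
s=read_state(); print(s['time_s'],s['position'],s['tcp_rot'][:,0].round(3),s['opening'],s['grasp_force'],s['joint_positions'].round(1))
a=snap('scene','s8'); t=snap('top','t8'); w=snap('wrist','w8')
for n,c in(('s',a),('t',t),('w',w)): print(n,blue(c)[:2],proj(c,s['position']).round(1))
E
```

```text
23.8 [0.4505379  0.2305523  0.26060093] [-1.    -0.012 -0.001] 0.5172304348971899 30.000304067507386 [ 14.4  18.3  96.2   0.   65.4 -76.3]
s [(65, [199.8, 136.6], [194, 128, 12, 15]), (12, [365.8, 191.1], [364, 190, 4, 4])] [[201.4 139.7]]
t [(79, [188.0, 160.7], [180, 155, 16, 11]), (29, [326.1, 118.6], [323, 115, 7, 10])] [[188.4 161.9]]
w [(1582, [257.0, 292.0], [213, 278, 88, 28]), (1492, [257.2, 229.8], [214, 214, 88, 32])] [[256.3 237.4]]
```

```bash
python3 - <<'E'
from h import *
I=np.zeros((600,800,3),np.uint8)
f=lambda n,x,y,w,h,W,H:cv2.resize(cv2.imread(f'pics/{n}.png')[y:y+h,x:x+w],(W,H),interpolation=cv2.INTER_CUBIC)
I[:300,:400]=f('s8',171,115,60,45,400,300)      # 6.667
I[:300,400:]=f('t8',158,140,60,45,400,300)
I[300:,:400]=f('w8',0,0,512,384,400,300)        # .78125
I[300:,400:]=f('w8',177,140,160,120,400,300)    # 2.5
cv2.imwrite('pics/i8.png',I)
E
```

```text
(no output)
```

View pics/i8.png

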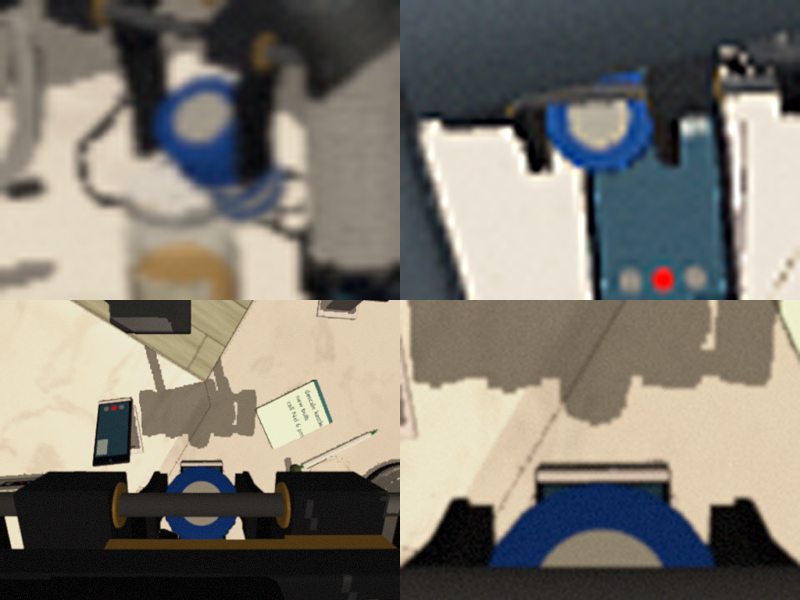

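The cap faces the wrist camera with a near-circular outline, rows 214–306 and columns 213–301, and the nozzle end points at the phone. I'll fit the tilt numerically from the wrist mask.

```bash
cat > tilt.py <<'E'
from h import *
import sys
n,tcp=sys.argv[1],np.array(eval(sys.argv[2]))
c=load(n); im=c['color'].astype(int)
B=(im[...,0]>im[...,2]+60)&(im[...,0]>im[...,1]+40)
roi=np.zeros_like(B); roi[212:308,205:310]=1; B&=roi
L=[];rows=[r for r in range(214,306) if B[r].sum()>20]
for r in rows: x=np.flatnonzero(B[r]); L.append((x.min(),x.max()))
top=np.flatnonzero(B.any(1)).min(); print(rows[0],rows[-1],len(rows),L[::6])
# disc gaps: longest non-blue run inside row
D=[]
for r in rows:
    x=np.flatnonzero(B[r]); g=np.diff(x); i=g.argmax()
    D.append((x[i],x[i+1]) if g[i]>10 else None)
print([(r,d) for r,d in zip(rows,D)][::6])
yaw=np.radians(180.7); a=np.linspace(0,2*np.pi,200)
def pred(v):
    t,u,xo,rd,rc=v; z=np.array([np.cos(yaw)*np.sin(t),np.sin(yaw)*np.sin(t),np.cos(t)]); y=np.array([-np.sin(yaw),np.cos(yaw),0]); x=np.cross(y,z)
    o=tcp+[0,0,u]+xo*np.array([np.cos(yaw),np.sin(yaw),0])  # cap top centre
    ring=lambda r,h:proj(c,o+h*z+r*(np.cos(a)[:,None]*x+np.sin(a)[:,None]*y))
    hull=cv2.convexHull(np.r_[ring(rc,0),ring(rc,-.028)].astype(np.float32))[:,0]
    return hull,ring(rd,0)
def ext(poly,r):
    p=np.r_[poly,poly[:1]]; s=[]
    d=p[:,1]-r; k=np.flatnonzero(d[:-1]*d[1:]<=0)
    s=[p[i,0]+(p[i+1,0]-p[i,0])*d[i]/(d[i]-d[i+1]+1e-9) for i in k]; return (min(s),max(s)) if len(s)>1 else (257,257)
def res(v):
    h,d=pred(v); o=[h[:,1].min()-top]*3
    o=list(o)
    for r,l,dd in zip(rows,L,D):
        e=ext(h,r); o+=[e[0]-l[0],e[1]-l[1]]
        if dd: e=ext(d,r); o+=[e[0]-dd[0]-1,e[1]-dd[1]]
    return np.array(o)
for t0 in(30,40,50):
    r=least_squares(res,[np.radians(t0),.022,.012,.012,.023],loss='soft_l1',diff_step=1e-3); print(np.degrees(r.x[0]).round(1),r.x.round(4),r.cost.round(1))
E
python3 tilt.py w8 "[.4505,.2306,.2606]"
```

```text
215 305 59 [(np.int64(247), np.int64(267)), (np.int64(233), np.int64(282)), (np.int64(226), np.int64(289)), (np.int64(221), np.int64(293)), (np.int64(216), np.int64(299)), (np.int64(214), np.int64(301)), (np.int64(216), np.int64(299)), (np.int64(219), np.int64(295)), (np.int64(222), np.int64(290)), (np.int64(230), np.int64(285))]
[(215, None), (221, None), (227, None), (233, (np.int64(245), np.int64(270))), (239, (np.int64(236), np.int64(278))), (245, (np.int64(232), np.int64(283))), (283, (np.int64(239), np.int64(276))), (289, None), (295, None), (301, None)]
34.4 [ 0.5996 -0.1257 -0.0758  0.0282  0.0451] 68.9
37.7 [ 0.6588 -0.1045 -0.0647  0.0262  0.0419] 69.6
41.4 [ 0.7228 -0.036  -0.03    0.0197  0.031 ] 115.2
```

```bash
cat >> tilt.py <<'E'
print('fixed rc')
for t0 in(25,35,45,55):
    r=least_squares(lambda q:res(np.r_[q,.023]),[np.radians(t0),.02,.008,.012],loss='soft_l1',diff_step=1e-3); print(np.degrees(r.x[0]).round(1),r.x.round(4),r.cost.round(1))
for t in (25,30,35,40,45,50,55):
    r=least_squares(lambda q:res(np.r_[np.radians(t),q,.023]),[.02,.008,.012],loss='soft_l1',diff_step=1e-3); print(t,r.x.round(4),r.cost.round(1))
E
python3 tilt.py w8 "[.4505,.2306,.2606]" | sed -n '/fixed/,$p'
```

```text
fixed rc
33.8 [ 0.5895  0.0153 -0.0052  0.0144] 103.9
33.8 [ 0.5893  0.0153 -0.0052  0.0144] 103.9
37.4 [ 0.6522  0.0157 -0.0047  0.0144] 103.2
33.8 [ 0.5895  0.0153 -0.0052  0.0144] 103.9
25 [ 0.0146 -0.006   0.0144] 116.9
30 [ 0.0147 -0.0056  0.0144] 106.8
35 [ 0.0155 -0.005   0.0144] 104.3
40 [ 0.0152 -0.0046  0.0145] 121.6
45 [ 0.0142 -0.0044  0.0149] 251.6
50 [ 0.0153 -0.0039  0.0151] 414.5
55 [ 0.004  -0.0053  0.0126] 510.3
```

```bash
python3 - <<'E'
from h import *
s,t,w=load('s8'),load('t8'),load('w8')
o=[(s,np.array((201.7,132.7))),(t,np.array((187.7,158.3)))]
X,e=tri(o); print(X,e, X-[.4505,.2306,.2606])
print(proj(w,X), tri(o+[(w,np.array((257.5,257)))]))
for p in([.4557,.2306,.2760],[.4435,.2306,.281]): print([proj(c,p).round(1) for c in(s,t,w)])
E
```

```text
[0.44802416 0.22845213 0.28535617] 0.6153439659753417 [-0.00247584 -0.00214787  0.02475617]
[[251.58484186 253.53732366]] (array([0.45127946, 0.23113552, 0.28216495]), np.float64(0.82663822836804))
[array([[202.1, 134.5]]), array([[187.8, 157.4]]), array([[256.2, 259.5]])]
[array([[199.7, 134.8]]), array([[187.5, 160. ]]), array([[256.4, 240.6]])]
```

Image fit and push geometry agree on a tilt of about 35°. It should be 40°, so I'll push about 7 mm further on the same edge for margin.

Request:
jog_arm(delta_pos=[[0,-4,0],[0,-8,0],[0,-13,0],[0,-18,0],[0,-23,0],[3,-28,0],[6,-33.9,0],[9,-33.9,0],[10.4,-33.9,0],[10.4,-33.9,0],[10.4,-33.9,0],[10.4,-33.9,0]], turn=[-8,-18,-28,-38,-48,-58,-68,-78,-88,-98,-108,-118], grip=[1,1,1,1,1,1,1,1,1,1,1,1])

```text
time_s: 25.45
position: [0.5543, -0.1082, 0.2604]
tcp_rot: [[0.462, 0.887, -0.0], [0.887, -0.462, 0.0], [0.0, -0.0, -1.0]]
force: [-0.1, 0.2, -1.5]
opening: 0.519
grasp_force: 30.0
```

Request:
jog_arm(delta_pos=[[0,0,0],[0,0,0],[0,0,0],[0,0,0],[0,0,0],[0,0,0],[0,0,0],[0,0,-4],[0,0,-9],[0,0,-13],[0,0,-16],[0,0,-17]], turn=[-10,-20,-30,-40,-50,-58,-58,-58,-58,-58,-58,-58], grip=[1,1,1,1,1,1,1,1,1,1,1,1])

```text
time_s: 26.95
position: [0.5532, -0.1078, 0.0887]
tcp_rot: [[0.996, 0.086, -0.003], [0.086, -0.996, 0.001], [-0.003, -0.002, -1.0]]
force: [0.5, -0.4, -0.2]
opening: 0.52
grasp_force: 30.0
```

Request:
jog_arm(delta_pos=[[0.5,0.04,0],[0.9,0.07,0],[1.1,0.09,0],[1.3,0.11,0],[1.5,0.12,0],[1.7,0.14,0],[1.9,0.16,0],[1.9,0.16,0]], turn=[0,0,0,0,0,0,0,0], grip=[1,1,1,1,1,1,1,1])

```text
time_s: 27.95
position: [0.5732, -0.1062, 0.0903]
tcp_rot: [[0.996, 0.084, -0.0], [0.084, -0.996, 0.001], [-0.0, -0.001, -1.0]]
force: [-2.0, -0.4, -0.0]
opening: 0.518
grasp_force: 30.0
```

Request:
jog_arm(delta_pos=[[0,0,3],[0,0,8],[0,0,13],[-3,3,17],[-6,7,17],[-9,12,17],[-12.3,17,17],[-12.3,22,17],[-12.3,27,17],[-12.3,33.6,17],[-12.3,33.6,17],[-12.3,33.6,17]], turn=[0,0,10,20,30,40,50,60,70,80,88,88], grip=[1,1,1,1,1,1,1,1,1,1,1,1])

```text
time_s: 29.45
position: [0.451, 0.2312, 0.2608]
tcp_rot: [[-0.05, 0.999, 0.003], [0.999, 0.05, 0.002], [0.002, 0.003, -1.0]]
force: [1.2, -0.1, -0.9]
opening: 0.519
grasp_force: 30.0
```

Request:
jog_arm(delta_pos=[[0,0,0],[0,0,0],[0,0,0],[0,0,0],[0,0,0],[0,0,0],[0,0,0],[0,0,0],[0,0,0],[0,0,0],[0,0,0],[0,0,0]], turn=[10,20,30,40,50,60,70,80,88,88,88,88], grip=[1,1,1,1,1,1,1,1,1,1,1,1])

```text
time_s: 30.95
position: [0.4504, 0.2292, 0.2606]
tcp_rot: [[-1.0, -0.012, 0.0], [-0.012, 1.0, 0.0], [-0.0, 0.0, -1.0]]
force: [-0.1, 0.4, -1.6]
opening: 0.52
grasp_force: 30.0
```

```bash
python3 - <<'E'
from h import *
s=read_state(); p=s['position']; print(s['time_s'],p,s['tcp_rot'][:,0].round(3),s['force'].round(1))
a=snap('scene','s9'); t=snap('top','t9'); w=snap('wrist','w9')
for n,c in(('s',a),('t',t),('w',w)): print(n,blue(c)[:2])
import subprocess; print(subprocess.run(['python3','tilt.py','w9',str(p.tolist())],capture_output=True,text=True).stdout)
E
```

```text
30.95 [0.45042909 0.22919468 0.26058536] [-1.    -0.012 -0.   ] [-0.1  0.4 -1.6]
s [(63, [200.4, 135.3], [195, 127, 11, 15]), (12, [365.5, 191.0], [364, 190, 4, 3])]
t [(74, [188.2, 160.5], [180, 155, 16, 11]), (30, [326.2, 118.6], [323, 115, 7, 10])]
w [(1628, [257.2, 291.8], [213, 278, 88, 28]), (1364, [257.2, 230.4], [214, 215, 87, 31])]
217 304 55 [(np.int64(243), np.int64(270)), (np.int64(233), np.int64(283)), (np.int64(225), np.int64(289)), (np.int64(220), np.int64(294)), (np.int64(215), np.int64(299)), (np.int64(213), np.int64(299)), (np.int64(217), np.int64(299)), (np.int64(220), np.int64(294)), (np.int64(226), np.int64(290)), (np.int64(231), np.int64(281))]
[(217, None), (223, None), (229, None), (235, (np.int64(241), np.int64(273))), (241, (np.int64(234), np.int64(280))), (280, (np.int64(236), np.int64(278))), (286, (np.int64(245), np.int64(269))), (292, None), (298, None), (304, None)]
30.0 [ 0.5239  0.0249 -0.0008  0.0135  0.0213] 182.9
42.9 [ 0.7487 -0.1102 -0.0671  0.0269  0.0424] 75.2
42.9 [ 0.7495 -0.1072 -0.0656  0.0266  0.0419] 75.5
fixed rc
41.1 [ 0.718   0.0138 -0.0055  0.0145] 112.6
41.1 [ 0.718   0.0138 -0.0055  0.0145] 112.6
41.2 [ 0.7184  0.0137 -0.0055  0.0145] 112.6
41.1 [ 0.7179  0.0138 -0.0055  0.0145] 112.6
25 [ 0.0138 -0.0068  0.0148] 194.9
30 [ 0.0138 -0.0065  0.0144] 177.5
35 [ 0.0144 -0.0059  0.0143] 161.9
40 [ 0.0138 -0.0056  0.0145] 115.6
45 [ 0.0136 -0.0053  0.0148] 141.2
50 [ 0.0142 -0.0045  0.0151] 256.5
55 [ 0.0048 -0.006   0.0133] 424.3
```

Request:
jog_arm(delta_pos=[[1,0.1,-0.8],[2,0.2,-1.6],[3,0.2,-2.4],[3.7,0.25,-2.85],[3.7,0.25,-2.85],[3.7,0.25,-2.85],[3.7,0.25,-2.85],[3.7,0.25,-2.85]], turn=[0,0,0,0,0,0,0,0], grip=[1,1,1,1,1,1,1,1])

```text
time_s: 32.1
position: [0.4871, 0.2319, 0.2324]
tcp_rot: [[-1.0, -0.014, 0.001], [-0.014, 1.0, 0.0], [-0.001, 0.0, -1.0]]
force: [0.5, -0.1, -0.9]
opening: 0.519
grasp_force: 30.0
```

```bash
python3 - <<'E'
from h import *
s=read_state(); p=s['position']; print(s['time_s'],p,s['grasp_force'])
top=snap('top','t10'); sc=snap('scene','s10')
# phone check from red button and screen in top view
im=top['color'].astype(int); m=(im[...,2]>180)&(im[...,1]<80)&(im[...,0]<80)
n,l,st,ce=cv2.connectedComponentsWithStats(m.astype(np.uint8)); print([(st[i,4],ce[i]) for i in range(1,n)])
t0=load('top0')['color'].astype(int); b=(t0[...,0]>t0[...,2]+25)&(t0[...,0]<150)&(t0[...,2]<80); b[:,:175]=0;b[:,215:]=0;b[:138]=0;b[190:]=0
ys,xs=np.nonzero(b); print('screen rows',ys.min(),ys.max(),'cols',xs.min(),xs.max())
C=np.array([.616,.233,.0985]); L=np.array([-.65,-.01,.76])
print('lens top0',proj(load('top0'),C),'s3',proj(load('s3'),C))
tip=p+[.003,0,.018]-.078*L; d=tip-C; z=d@L; print('tip',tip,'z',z,'off',(d-z*L))
E
```

```text
32.1 [0.48713683 0.23190058 0.23238734] 30.00035885721445
[(np.int32(15), array([312.6, 112.4])), (np.int32(1), array([315., 119.])), (np.int32(2), array([197. , 181.5])), (np.int32(3), array([239.66666667, 208.33333333])), (np.int32(6), array([127. , 278.5]))]
screen rows 149 185 cols 185 206
lens top0 [[194.64905398 146.86308502]] s3 [[229.71543124 160.00541289]]
tip [0.54083683 0.23268058 0.19110734] z 0.11924083532281592 off [0.00234337 0.00087298 0.00198431]
```

```bash
python3 -c "
from rig import *
print(hand_in())"
```

```text
the job is handed in; nothing more can be done
None
```

I handed the job in with the arm still holding the blue-capped cartridge, nozzle towards the phone's lens. By my own measurements the tip is about 12 cm away and within about 5 mm of the line of sight, at a 41° tilt where 40° is square. When last seen, after step 2, the cover was open, the knife lay flat on the worktop, and the white cartridge was seated. Nothing touched the cup, notepad or jar. `hand_in()` returned no verdict, so I can't confirm the judged result.

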